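Set the seasonings out on their colour-coded stands

ROBOT

A 6-joint arm with a two-finger parallel gripper is mounted at the origin on a cart in front of the work surface, level with it; the furniture and walls round the work are solid. World frame = base frame: x ahead of the robot, y to its left, z up, the work surface at z = 0. Lengths are in mm, angles in rad, forces in N, time in s.
With the tool pointing down it reaches from about 400 to 925 mm from the base axis. Payload 12.5 kg.
Tool frame: the origin (TCP) lies midway between the tips of the shut fingers; the grasp point (between the pads) lies 19 mm behind it (env.pinch_z is the z of the grasp point in the tool frame, in mm); z points along the fingers, y is the line along which they close (so a half turn about z gives the same grasp; the last joint's range is limited). The gripper opens to 95 mm and grips with 3 to 60 N. Pads are 20 mm wide; open, the fingers measure 119 mm over their backs; the gripper's body (75 mm by 180 mm) begins 59 mm behind the grasp point.
Start: joints at [-1.348, 0.491, 1.559, -0, 1.092, -0.106], TCP at [201.84, -591.53, 214.661] pointing down, gripper open.
Joint ranges: [-3.1, 3.1], [-0.84, 2.19], [0.05, 2.79], [-1.13, 4.28], [0.06, 2.93], [-2.69, 2.69]. Speed limits (rad/s): [2.22, 2.22, 2.79, 3.14, 3.14, 3.14].

INTERFACE

Orientations are given as [roll, pitch, yaw] about the fixed x, y, z axes, in that order (R = Rz(yaw) Ry(pitch) Rx(roll)).
In Python, from cell import env, eyes gives the robot as it stands.
- The arm moves only by the shell command python3 -m inch 'ROWS'. ROWS is JSON, a list of rows, each a list of 3 entries, a list of its own where there are three numbers: the shift along the tool's x, y, z in units of 60 mm (1.0 is 60 mm), then the turn about the tool's z in units of 5 degrees (1.0 is 5 degrees), then the closure, from -1 (fully open) to 1 (shut). In form: [[[tx, ty, tz], turn, claw], ...]. A call has exactly 10 rows; each row shifts and turns the commanded pose from where the row before left it, along the tool's axes as they then stand; what a row does not reach is not made up. A row lasts 1/8 s, in which the tool goes at most 62.5 mm and 10.7 degrees, less where a joint would pass 70% of its speed; a pose out of reach is approached as far as the arm can. A call is refused whole if a number of a shift passes 1 or a number of a turn 1, either way. A call with a gripper value outside its range is refused whole. The fingers move at their own pace and stop on an object; the grip force is fixed at half the most. Time passes only in rows, so rows that do not move let the fingers close, or fill a call up. It gives the time, the measured TCP pose, the force, the opening and the grip force at its end, in the units of the state.
- env.state(): the state, without advancing time (a new reading comes with each control period).
- eyes.read_camera(name): name is "scene" or "top" or "wrist"; returns a dict with "pixels" (400x640x3 uint8, red, green, blue), "fx", "fy", "cx", "cy" (pixels), "extrinsics" (4x4, takes a point from world to camera coordinates). Camera axes: x right, y down, z forward; pixel columns grow to the right and rows downward; lengths in mm; the calibration is good to about 2 mm. The wrist camera is an equidistant fisheye: a pixel r from the principal point sees the ray r / f radians off the axis. A picture is of the moment at which its call begins. There is no depth.
- env.job_done(): hands the job in; it is judged then, once.
Trained networks look in a picture, given as the dict that the camera call returned (one of the last four; its "shot" number tells which), for a name from the list of things; names that differ only in an ending like _2 or _b are one class to them, and where a whole thing is asked for, a point or a joint stands for the part that bears it (a point fixed in the world has none). Each returns a list of dicts, best first, with "score" (0 to 1); they miss things now and then, are a little off and sometimes report something else, mostly with a low value. They report only what shows in the picture. A call takes as long as a camera call.
- eyes.boxes_of(name, picture): "centre" ([row, column] in pixels, amid what is visible of it).
- eyes.cut_out(name, picture): "mask" (400x640 bool, what is visible of it) and "centre" ([row, column] in pixels, amid what is visible of it).
- eyes.spot_point(name, picture): "centre" ([row, column] in pixels: a listed point, or the origin of a listed thing).
The state is a dict: "t": time; "joints": joint angles; "qvel": joint speeds; "tau": joint torques, N m; "eef_pos": TCP position; "tcp_rot": TCP orientation; "ft_force": force on the tool from outside, world axes, zero at the start; "moment": the same for the moment, N m; "opening": opening from 0.0 (shut) to 1.0 (fully open); "grip_force": force on a finger pad.
Only numpy, scipy, OpenCV 4.12 (cv2) and the standard library are available. Lean on these libraries where they do the work, as an engineer would, in place of code of your own. Each camera call takes 0.05 s, during which the arm holds its last target. There are 200 camera calls.

TASK

Get the seasonings ready for service: put the cup of dark red sauce in the red stand, the cup of tan sauce in the yellow stand, the white salt shaker in the white stand and the brown pepper shaker in the black stand, each upright and sitting flat inside the stand's collar. Tip nothing over, and leave the empty clear cup and the timer where they are.

Things in the scene. Friction and masses are not known exactly. Their poses are not given: they have to be found in the camera images.
- red_sauce: Small clear round portion cup filled with dark red-brown sauce (rigid), open: 63 mm across the rim, 44 mm across the foot, conical, 32 mm tall, about 35 g. It can be gripped from above across its whole rim. Origin: centre of its underside; z up.
- tan_sauce: Small clear round portion cup filled with tan (beige) sauce (rigid), with a clear lid: 66 mm across the lid, 44 mm across the foot, conical, 36 mm tall, about 35 g. It can be gripped from above across its whole rim. Origin: centre of its underside; z up.
- salt_shaker: Closed round shaker with a light grey perforated cap, white body, standing upright: 52 mm diameter body, 54 mm cap, 86 mm tall in all, cap from 63 mm up; grips well across the body. About 0.16 kg. Origin: centre of its underside; z up.
- pepper_shaker: Closed round shaker with a light grey perforated cap, brown body, standing upright: 52 mm diameter body, 54 mm cap, 101 mm tall in all, cap from 74 mm up; grips well across the body. About 0.16 kg. Origin: centre of its underside; z up.
- red_stand: A shallow round red silicone stand with a small bare-metal disc in the middle of its floor, fixed to the worktop: outside diameter 84 mm, collar 9 mm high with an inside diameter of 72 mm, floor 4 mm above the worktop. Origin: centre of its underside, on the worktop; z up.
- yellow_stand: A shallow round yellow silicone stand with a small bare-metal disc in the middle of its floor, fixed to the worktop: outside diameter 84 mm, collar 9 mm high with an inside diameter of 72 mm, floor 4 mm above the worktop. Origin: centre of its underside, on the worktop; z up.
- white_stand: A shallow round white silicone stand with a small bare-metal disc in the middle of its floor, fixed to the worktop: outside diameter 84 mm, collar 9 mm high with an inside diameter of 72 mm, floor 4 mm above the worktop. Origin: centre of its underside, on the worktop; z up.
- black_stand: A shallow round black silicone stand with a small bare-metal disc in the middle of its floor, fixed to the worktop: outside diameter 84 mm, collar 9 mm high with an inside diameter of 72 mm, floor 4 mm above the worktop. Origin: centre of its underside, on the worktop; z up.
- empty_cup: Empty clear portion cup, 63 mm across the rim, 32 mm tall, loose and light; not part of the job, to be left where it is. Origin: centre of its underside.
- timer: Pale kitchen timer lying on its back, 66 x 60 x 20 mm (x, y, z), loose; not part of the job, to be left where it is. Origin: centre of its underside.

How it is judged (in metres and radians):
At the end, for the whole second after the job is handed in: Each of the four seasonings is in its own stand: centre within 14 mm of the stand's centre, underside on the stand's floor (1 to 7.5 mm above the stand's underside), upright within 0.08 rad, released and at rest; the empty cup and the timer are within 30 mm of where they started (horizontal distance between red_sauce and red_stand below 0.014 m and z of red_sauce in the frame of red_stand between 0.001 and 0.0075 m and angle between each of red_sauce, tan_sauce, salt_shaker, pepper_shaker's own z axis and vertical below 0.08 rad and linear speed of each of red_sauce, tan_sauce, salt_shaker, pepper_shaker below 0.02 m/s and horizontal distance between tan_sauce and yellow_stand below 0.014 m and z of tan_sauce in the frame of yellow_stand between 0.001 and 0.0075 m and horizontal distance between salt_shaker and white_stand below 0.014 m and z of salt_shaker in the frame of white_stand between 0.001 and 0.0075 m and horizontal distance between pepper_shaker and black_stand below 0.014 m and z of pepper_shaker in the frame of black_stand between 0.001 and 0.0075 m and distance of each of empty_cup, timer from where it was at the start of the episode below 0.03 m); the robot touches nothing.
It fails at once if a filled cup or a shaker was tipped over (more than 0.5 rad) (angle between any of red_sauce, tan_sauce, salt_shaker, pepper_shaker's own z axis and vertical above 0.5 rad).
It fails at once if the empty cup or the timer was moved more than 30 mm (distance of any of empty_cup, timer from where it was at the start of the episode above 0.03 m).
It also fails if it takes over 93 s, if anything falls off the work surface, if the arm or the gripper's body presses on something with over 40 N, if the wrist force passes 120 N, or if a joint passes its speed limit or range.

## Working session

There is one attempt and no reset: what is moved stays moved. The work goes in short steps, Python scripts to look and compute and a shell command to move; the robot and the scene stay as the last step left them, time stands still between calls to the robot, and variables do not carry over. Pictures are saved under pics/ and viewed, at most 14 in all, crops included, and the job is handed in when it is done.

```bash
ls; mkdir -p pics
cat > h.py <<'E'
import numpy as np,cv2
from cell import env,eyes
from scipy.spatial.transform import Rotation as R
N=['red_sauce','tan_sauce','salt_shaker','pepper_shaker','red_stand','yellow_stand','white_stand','black_stand','empty_cup','timer']
def ray(p,rc):
    E=np.array(p['extrinsics']);x=(rc[1]-p['cx'])/p['fx'];y=(rc[0]-p['cy'])/p['fy']
    d=E[:3,:3].T@np.array([x,y,1]);return -E[:3,:3].T@E[:3,3],d
def at(p,rc,z):
    o,d=ray(p,rc);return (o+d*(z-o[2])/d[2])[:2]
def save(p,n): cv2.imwrite('pics/'+n,cv2.cvtColor(p['pixels'],cv2.COLOR_RGB2BGR))
E
python3 - <<'E'
from h import *
np.set_printoptions(precision=1,suppress=True)
for c in ['top','scene']:
    p=eyes.read_camera(c);save(p,c+'0.png');o,d=ray(p,(200,320));print(c,o,d,p['fx'])
    for n in N:
        a=eyes.spot_point(n,p)[:2];m=eyes.cut_out(n,p)[:2]
        print(n,[(round(q['score'],2),np.array(q['centre']),at(p,q['centre'],0)) for q in a],'| cut',[(round(q['score'],2),np.array(q['centre']),int(q['mask'].sum())) for q in m])
print(env.state(),env.pinch_z)
E
```

```text
pics
top [481.7  91.1 925.4] [ 0.1 -0.  -1. ] 429.04995744795445
red_sauce [(0.8, array([196.5, 253.9]), array([551.7, 225.8]))] | cut [(0.96, array([191. , 255.4]), 751)]
tan_sauce [(0.9, array([153.7, 347.7]), array([645.4,  22.4]))] | cut [(0.83, array([151.9, 349.3]), 736), (0.66, array([243.2, 350.1]), 856)]
salt_shaker [(0.75, array([151. , 410.7]), array([ 651.4, -115.3]))] | cut [(0.93, array([149. , 417.1]), 763), (0.48, array([151.1, 349.8]), 752)]
pepper_shaker [(0.78, array([199.6, 376.4]), array([545., -39.]))] | cut [(0.83, array([194.9, 381.6]), 696)]
red_stand [(0.6, array([247.6, 224.7]), array([442.1, 286.9]))] | cut [(0.7, array([248.8, 225.6]), 1202)]
yellow_stand [(0.55, array([247.2, 407.4]), array([ 442.7, -104.3]))] | cut [(0.76, array([248.5, 407.2]), 1208)]
white_stand [(0.58, array([247. , 292.4]), array([443.3, 142.1]))] | cut [(0.67, array([249.1, 291.7]), 1241)]
black_stand [(0.56, array([194.7, 319.1]), array([555.6,  84.9])), (0.42, array([201.9, 376.5]), array([540. , -39.2]))] | cut [(0.72, array([192.3, 319.3]), 1162)]
empty_cup [(0.7, array([154.3,
[... 1215 characters left out ...]
42.9]), 815)]
black_stand [] | cut [(0.64, array([199.3, 323.7]), 691)]
empty_cup [(0.93, array([191.3, 281.5]), array([650.2, 131.3]))] | cut [(0.81, array([185.6, 280.4]), 481), (0.37, array([199.1, 322.6]), 665)]
timer [(0.92, array([203.6, 380. ]), array([451.6,  17.7]))] | cut [(0.64, array([200. , 378.1]), 552)]
{'t': 2.1, 'joints': array([-1.3,  0.5,  1.6, -0. ,  1.1, -0.1]), 'qvel': array([ 0., -0., -0., -0.,  0., -0.]), 'tau': array([  0. , -61.2, -25.8,   0.1,   0. ,   0. ]), 'eef_pos': array([ 201.8, -591.5,  214.7]), 'tcp_rot': array([3.1, 0. , 0.3]), 'ft_force': array([-0.1,  0.2, -0.4]), 'moment': array([ 0.1, -0. ,  0. ]), 'grip_force': 0.0, 'opening': 1.001351131390549} -18.8
```

Run:
```python
import cv2
a=cv2.imread('pics/top0.png')[110:290,180:460];cv2.imwrite('pics/top0c.png',cv2.resize(a,None,fx=2.8,fy=2.8,interpolation=cv2.INTER_CUBIC))
```

```text
(no output)
```

View pics/top0c.png

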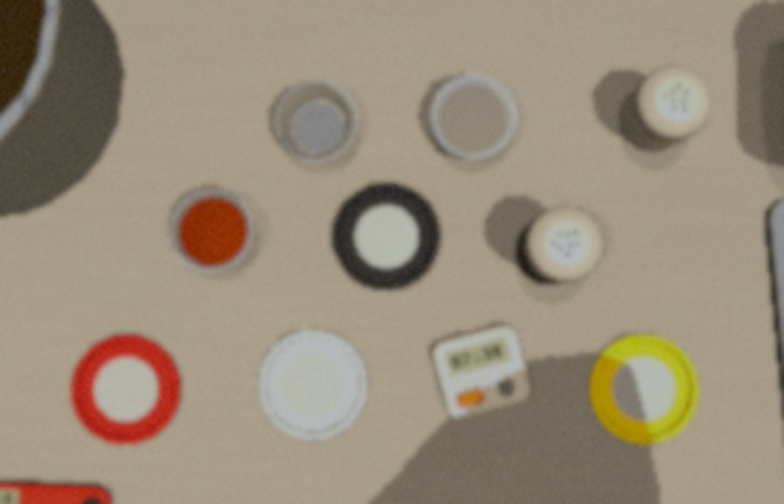

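View pics/scene0.png

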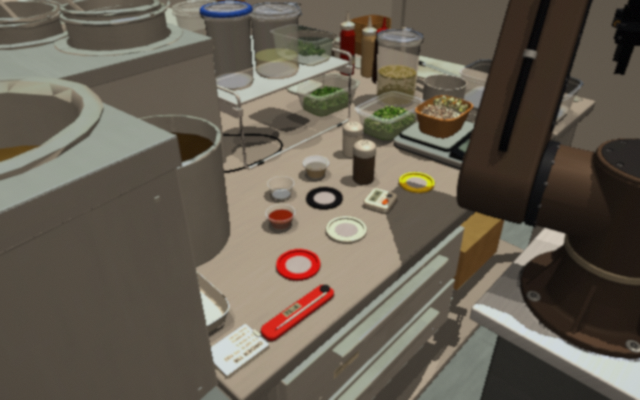

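View pics/top0.png

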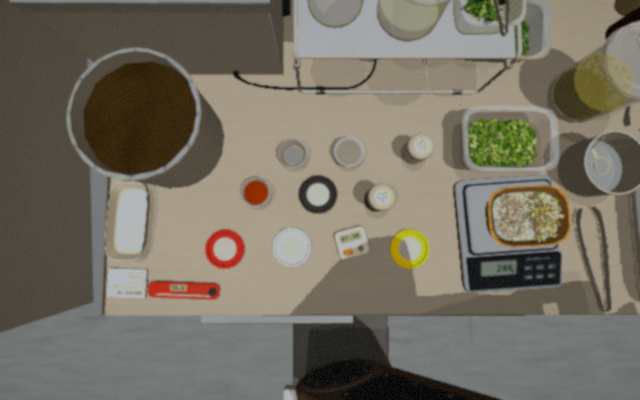

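```bash
cat >> h.py <<'E'
H=dict(red_sauce=32,tan_sauce=36,salt_shaker=84,pepper_shaker=99,red_stand=9,yellow_stand=9,white_stand=9,black_stand=9,empty_cup=32,timer=20)
def locate(n,p):
    "centre by smallest circle of the mask (flat things) "
    r=eyes.cut_out(n,p)
    if not r:return None
    c=cv2.findContours(r[0]['mask'].astype(np.uint8),cv2.RETR_EXTERNAL,cv2.CHAIN_APPROX_NONE)[0]
    c=max(c,key=cv2.contourArea);e=cv2.fitEllipse(c)
    return np.round(at(p,(e[0][1],e[0][0]),H[n]),1),np.round(e[1],1),np.round(e[0],1)
E
python3 - <<'E'
from h import *
p=eyes.read_camera('top')
for n in N: print(n,*locate(n,p))
hsv=[('salt cap',(146.4,421),86),('pepper cap',(196.8,381.8),101),('pot rim',(152,213),200)]
for n,rc,z in hsv: print(n,at(p,rc,z))
s=env.state();print(s['tcp_rot'],p['extrinsics'][:3,:3].round(3))
E
```

```text
red_sauce [559.1 218.7] [27.4 28.4] [255.1 191.8]
tan_sauce [644.   20.7] [30.  31.6] [349.8 151.3]
salt_shaker [ 640.8 -109.5] [25.2 34.7] [417.1 148.6]
pepper_shaker [541.4 -31.4] [25.1 31.2] [379.6 198. ]
red_stand [440.1 285. ] [38.8 39.5] [224.6 248.7]
yellow_stand [ 440.4 -106.7] [38.4 39. ] [409.4 248.5]
white_stand [443.4 144.1] [38.1 38.5] [291.2 247.1]
black_stand [557.   88.3] [36.7 38. ] [317.6 193.7]
empty_cup [641.8 140.6] [27.9 29.3] [292.7 152.7]
timer [452.8  16.1] [31.2 34.8] [352.  242.8]
salt cap [ 644.8712659  -116.74415751]
pepper cap [543.47503619 -35.32031489]
pot rim [612.79564023 267.48154762]
[ 3.14154766e+00 -4.09302207e-06  3.28759865e-01] [[-0.    -1.     0.005]
 [-0.996 -0.    -0.085]
 [ 0.085 -0.005 -0.996]]
```

```bash
cat >> h.py <<'E'
def delta(x,y,z):
    "shift in tool axes, units of 60 mm, from the measured pose"
    s=env.state();M=R.from_euler('xyz',s['tcp_rot']).as_matrix()
    return (M.T@(np.array([x,y,z])-s['eef_pos'])/60).round(3)
def wfind(n,z,fn=None,k=2):
    p=eyes.read_camera('wrist')
    E=np.array(p['extrinsics']);o=-E[:3,:3].T@E[:3,3]
    if fn: save(p,fn)
    for f in (eyes.cut_out,eyes.spot_point):
      for q in f(n,p)[:k]:
        if 'mask' in q:
            c=cv2.findContours(q['mask'].astype(np.uint8),cv2.RETR_EXTERNAL,cv2.CHAIN_APPROX_NONE)[0];c=max(c,key=cv2.contourArea)
            if len(c)<5: continue
            e=cv2.fitEllipse(c);v,u=e[0][1],e[0][0];info=np.round(e[1],0)
        else: v,u=q['centre'];info=''
        a=np.array([(u-p['cx'])/p['fx'],(v-p['cy'])/p['fy']]);r=np.hypot(*a)
        d=E[:3,:3].T@np.append(a/max(r,1e-9)*np.sin(r),np.cos(r))
        zz=0 if f is eyes.spot_point else z
        print(n,f.__name__,round(q['score'],2),(round(v),round(u)),info,(o+d*(zz-o[2])/d[2])[:2].round(1))
E
python3 -c "
from h import *
print(delta(644.5,21.5,150))"
```

```text
[10.281 -7.288  1.077]
```

```bash
python3 -m inch '[[[0.78,-0.55,0],0,-1],[[0.78,-0.55,0],0,-1],[[0.78,-0.55,0],0,-1],[[0.78,-0.55,0],0,-1],[[0.78,-0.55,0],0,-1],[[0.78,-0.55,0],0,-1],[[0.78,-0.55,0],0,-1],[[0.78,-0.55,0],0,-1],[[0.78,-0.55,0],0,-1],[[0.78,-0.55,0],0,-1]]'; python3 -c "
from h import *
print(delta(644.5,21.5,150))"
```

```text
t: 3.9
eef_pos: [539.2, -126.4, 214.8]
tcp_rot: [3.141, -0.0, 0.329]
ft_force: [0.4, -1.4, -0.0]
opening: 0.999
grip_force: 0.0
[ 2.457 -1.767  1.081]
```

```bash
python3 -m inch '[[[0.6,-0.4,0],0,-1],[[0.6,-0.4,0],0,-1],[[0.6,-0.4,0],0,-1],[[0.5,-0.4,0],0,-1],[[0.16,-0.17,0],0,-1],[[0,0,0],0,-1],[[0,0,0],0,-1],[[0,0,0],0,-1],[[0,0,0],0,-1],[[0,0,0],0,-1]]'; python3 -c "
from h import *
wfind('tan_sauce',36,'w1.png')
wfind('pepper_shaker',100)
wfind('salt_shaker',85)
wfind('black_stand',9)
print(delta(644.5,21.5,11))"
```

```text
t: 5.15
eef_pos: [643.5, 19.7, 214.7]
tcp_rot: [3.141, -0.0, 0.328]
ft_force: [0.4, 0.2, 0.1]
opening: 1.004
grip_force: 0.0
tan_sauce call 0.55 (181, 318) [54. 55.] [647.8  21.4]
tan_sauce call 0.64 (176, 315)  [645.5  24.4]
pepper_shaker call 0.63 (153, 224) [49. 51.] [659.4 120.9]
pepper_shaker call 0.6 (270, 337) [46. 53.] [578.7 -23. ]
pepper_shaker call 0.94 (256, 334)  [547.7 -35.9]
salt_shaker call 0.64 (241, 119) [32. 45.] [509.9 236.5]
salt_shaker call 0.63 (220, 430) [46. 66.] [ 657.4 -102.4]
salt_shaker call 0.82 (209, 418)  [ 648.7 -121.4]
black_stand call 0.74 (222, 252) [55. 63.] [563.2  85.3]
black_stand call 0.76 (222, 252)  [559.2  85.8]
black_stand call 0.48 (275, 199)  [447.2 143. ]
[ 0.022 -0.017  3.393]
```

View pics/w1.png

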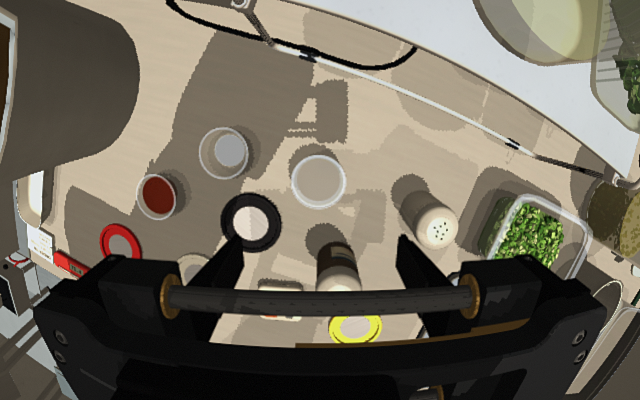

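```bash
python3 -m inch '[[[0.04,-0.01,0.7],0,-1],[[0,0,0.7],0,-1],[[0,0,0.7],0,-1],[[0,0,0.6],0,-1],[[0,0,0.45],0,-1],[[0,0,0.24],0,-1],[[0,0,0],0,-1],[[0,0,0],0,1],[[0,0,0],0,1],[[0,0,0],0,1]]'; python3 -m inch '[[[0,0,0],0,1],[[0,0,0],0,1],[[0,0,0],0,1],[[0,0,0],0,1],[[0,0,-0.2],0,1],[[0,0,-0.3],0,1],[[0,0,-0.4],0,1],[[0,0,-0.4],0,1],[[0,0,0],0,1],[[0,0,0],0,1]]'; python3 -c "
from h import *
p=eyes.read_camera('wrist');save(p,'w2.png')
print(delta(440.5,-106,17))"
```

```text
t: 7.0
eef_pos: [646.0, 21.4, 11.9]
tcp_rot: [3.141, -0.001, 0.329]
ft_force: [0.1, 0.5, 0.4]
opening: 0.742
grip_force: 0.0
t: 8.25
eef_pos: [645.4, 21.4, 89.1]
tcp_rot: [-3.142, 0.0, 0.329]
ft_force: [-0.0, 0.2, -0.7]
opening: 0.638
grip_force: 30.0
[-3.915  0.908  1.197]
```

View pics/w2.png

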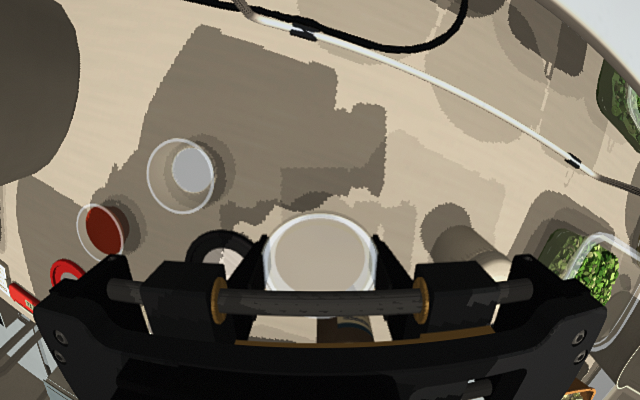

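```bash
python3 -m inch '[[[0,0,-0.6],0,1],[[0,0,-0.7],0,1],[[-0.4,0.1,-0.1],0,1],[[-0.6,0.14,0],0,1],[[-0.7,0.16,0],0,1],[[-0.7,0.16,0],0,1],[[-0.7,0.16,0],0,1],[[-0.5,0.12,0],0,1],[[-0.3,0.06,0],0,1],[[0,0,0],0,1]]'; python3 -c "
from h import *
wfind('yellow_stand',9,'w3.png')
print(delta(440.5,-106,17))"
```

```text
t: 9.55
eef_pos: [441.3, -105.6, 173.1]
tcp_rot: [-3.141, 0.0, 0.328]
ft_force: [1.3, -0.2, -0.1]
opening: 0.637
grip_force: 30.0
yellow_stand call 0.83 (183, 321) [62. 75.] [ 447.8 -106.8]
yellow_stand call 0.62 (187, 323)  [ 442.5 -110.4]
yellow_stand call 0.33 (243, 320)  [ 374.6 -130.7]
[-0.036  0.005  2.602]
```

```bash
python3 -m inch '[[[0,0.02,0.5],0,1],[[0,0,0.6],0,1],[[0,0,0.6],0,1],[[0,0,0.4],0,1],[[0,0,0.3],0,1],[[0,0,0.15],0,1],[[0,0,0.06],0,1],[[0,0,0],0,1],[[0,0,0],0,-1],[[0,0,0],0,-1]]'; python3 -m inch '[[[0,0,0],0,-1],[[0,0,-0.3],0,-1],[[0,0,-0.6],0,-1],[[0,0,-0.8],0,-1],[[0,0,-0.9],0,-1],[[0,0,-0.8],0,-1],[[0.1,-0.6,0],0,-1],[[0.3,-0.7,0],0,-1],[[0.3,-0.8,0],0,-1],[[0.3,-0.8,0],0,-1]]'; python3 -c "
from h import *
p=eyes.read_camera('top');save(p,'t2.png')
print(*locate('tan_sauce',p),delta(559,219,120))"
```

```text
t: 10.95
eef_pos: [442.3, -106.5, 17.1]
tcp_rot: [3.141, -0.001, 0.329]
ft_force: [-0.3, 0.3, -0.9]
opening: 0.795
grip_force: 0.0
t: 12.2
eef_pos: [442.4, 79.2, 220.8]
tcp_rot: [3.141, -0.0, 0.328]
ft_force: [0.1, -0.5, 0.5]
opening: 0.999
grip_force: 0.0
[ 441.5 -107.5] [29.  31.3] [412.7 248.5] [ 2.59  -1.536  1.681]
```

```bash
python3 -m inch '[[[0.4,-0.3,0],0,-1],[[0.7,-0.4,0],0,-1],[[0.7,-0.4,0],0,-1],[[0.6,-0.3,0.1],0,-1],[[0.2,-0.13,0.5],0,-1],[[0,0,0.5],0,-1],[[0,0,0],0,-1],[[0,0,0],0,-1],[[0,0,0],0,-1],[[0,0,0],0,-1]]'; python3 -c "
from h import *
wfind('red_sauce',32)
print(delta(559,219,11))
p=eyes.read_camera('scene')
a=p['pixels'][120:300,250:450];cv2.imwrite('pics/s2.png',cv2.resize(a[...,::-1],None,fx=3,fy=3))"
```

```text
t: 13.55
eef_pos: [560.9, 214.8, 155.6]
tcp_rot: [3.141, -0.001, 0.329]
ft_force: [0.7, -0.4, 0.3]
opening: 1.001
grip_force: 0.0
red_sauce call 0.9 (196, 315) [60. 63.] [561.6 218.2]
red_sauce call 0.65 (190, 316)  [561.  217.3]
[-0.007 -0.074  2.4  ]
```

View pics/s2.png

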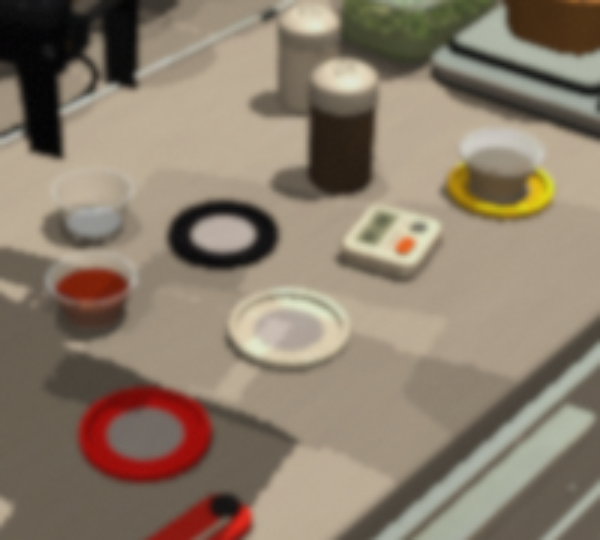

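The tan cup is seated upright in the yellow stand (crop 500,165), and the red cup is still standing at crop (90,290). Grasping red next.

```bash
python3 -m inch '[[[0.02,-0.05,0.5],0,-1],[[0,0,0.6],0,-1],[[0,0,0.6],0,-1],[[0,0,0.4],0,-1],[[0,0,0.3],0,-1],[[0,0,0],0,-1],[[0,0,0],0,1],[[0,0,0],0,1],[[0,0,0],0,1],[[0,0,0],0,1]]'; python3 -m inch '[[[0,0,0],0,1],[[0,0,0],0,1],[[0,0,0],0,1],[[0,0,-0.2],0,1],[[0,0,-0.3],0,1],[[0,0,-0.4],0,1],[[0,0,-0.4],0,1],[[0,0,0],0,1],[[0,0,0],0,1],[[0,0,0],0,1]]'; python3 -c "
from h import *
print(delta(441,285.5,15.5))"
```

```text
t: 15.0
eef_pos: [561.0, 218.2, 11.0]
tcp_rot: [3.141, -0.001, 0.329]
ft_force: [-0.4, -0.4, 2.7]
opening: 0.638
grip_force: 30.1
t: 16.25
eef_pos: [560.4, 218.0, 87.8]
tcp_rot: [-3.142, 0.001, 0.329]
ft_force: [0.4, 0.4, -0.2]
opening: 0.638
grip_force: 30.0
[-1.519 -1.707  1.208]
```

```bash
python3 -m inch '[[[-0.2,-0.2,-0.2],0,1],[[-0.4,-0.4,0],0,1],[[-0.4,-0.5,0],0,1],[[-0.3,-0.4,0],0,1],[[-0.22,-0.2,0],0,1],[[0,0,0.2],0,1],[[0,0,0],0,1],[[0,0,0],0,1],[[0,0,0],0,1],[[0,0,0],0,1]]'; python3 -c "
from h import *
wfind('red_stand',9)
print(delta(441,285.5,16))"
```

```text
t: 17.5
eef_pos: [441.9, 285.1, 88.6]
tcp_rot: [3.142, -0.0, 0.328]
ft_force: [0.2, -1.1, 0.3]
opening: 0.636
grip_force: 30.0
red_stand call 0.75 (197, 318) [ 68. 103.] [454.2 289. ]
red_stand call 0.64 (208, 320)  [443.1 284.1]
[-0.009 -0.009  1.211]
```

Centred; lower, release and go up.

```bash
python3 -m inch '[[[0,0,0.3],0,1],[[0,0,0.4],0,1],[[0,0,0.3],0,1],[[0,0,0.15],0,1],[[0,0,0.05],0,1],[[0,0,0],0,1],[[0,0,0],0,1],[[0,0,0],0,-1],[[0,0,0],0,-1],[[0,0,0],0,-1]]'; python3 -m inch '[[[0,0,0],0,-1],[[0,0,-0.3],0,-1],[[0,0,-0.6],0,-1],[[0,0,-0.8],0,-1],[[0,0,-0.9],0,-1],[[0,0,-0.7],0,-1],[[0,0.6,0],0,-1],[[0,0.8,0],0,-1],[[0,0.8,0],0,-1],[[0,0,0],0,-1]]'; python3 -c "
from h import *
p=eyes.read_camera('top')
print(*locate('red_sauce',p),locate('tan_sauce',p),delta(545,-37,155))"
```

```text
t: 18.9
eef_pos: [441.6, 285.2, 16.7]
tcp_rot: [3.142, -0.0, 0.329]
ft_force: [-0.6, -0.2, 0.2]
opening: 0.9
grip_force: 0.0
t: 20.15
eef_pos: [484.9, 158.0, 214.6]
tcp_rot: [3.141, 0.0, 0.325]
ft_force: [0.1, 0.1, 0.2]
opening: 1.0
grip_force: 0.0Traceback (most recent call last):
  File "<string>", line 4, in <module>
    print(*locate('red_sauce',p),locate('tan_sauce',p),delta(545,-37,155))
    ~~~~~^^^^^^^^^^^^^^^^^^^^^^^^^^^^^^^^^^^^^^^^^^^^^^^^^^^^^^^^^^^^^^^^^
TypeError: Value after * must be an iterable, not NoneType
```

```bash
python3 -m inch '[[[0,0.5,0],0,-1],[[0,0.7,0],0,-1],[[-0.05,0.8,0],0,-1],[[-0.05,0.7,0],0,-1],[[0,0.5,0],0,-1],[[0,0.2,0],0,-1],[[0,0,0],0,-1],[[0,0,0],0,-1],[[0,0,0],0,-1],[[0,0,0],0,-1]]'; python3 -c "
from h import *
wfind('pepper_shaker',100,'w4.png')
p=eyes.read_camera('top');save(p,'t3.png')
for n in ['red_sauce','tan_sauce','pepper_shaker','red_stand']: print(n,locate(n,p))
print(delta(545,-37,33))"
```

```text
t: 21.5
eef_pos: [544.3, -34.1, 214.7]
tcp_rot: [3.141, -0.0, 0.33]
ft_force: [-0.5, -0.1, 0.7]
opening: 1.005
grip_force: 0.0
pepper_shaker call 0.84 (191, 322) [51. 63.] [554.  -34.7]
pepper_shaker call 0.55 (176, 324)  [549.4 -39.5]
red_sauce (array([439.4, 285.6]), array([29.7, 30.3]), array([222. , 249.6]))
tan_sauce None
pepper_shaker None
red_stand None
[-3.000e-03  3.900e-02  3.027e+00]
```

View pics/w4.png

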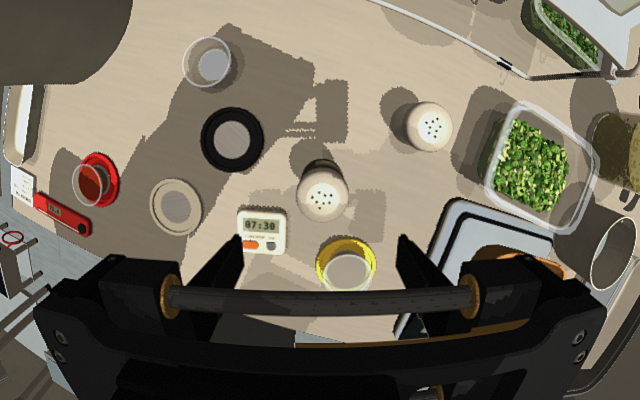

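```bash
python3 -m inch '[[[0.01,0.04,0.6],0,-1],[[0,0,0.6],0,-1],[[0,0,0.6],0,-1],[[0,0,0.6],0,-1],[[0,0,0.4],0,-1],[[0,0,0.22],0,-1],[[0,0,0],0,-1],[[0,0,0],0,1],[[0,0,0],0,1],[[0,0,0],0,1]]'; python3 -m inch '[[[0,0,0],0,1],[[0,0,0],0,1],[[0,0,0],0,1],[[0,0,0],0,1],[[0,0,-0.2],0,1],[[0,0,-0.3],0,1],[[0,0,-0.4],0,1],[[0,0,-0.3],0,1],[[0,0,0],0,1],[[0,0,0],0,1]]'; python3 -c "
from h import *
wfind('black_stand',9)
print(delta(557.5,87.5,38))
p=eyes.read_camera('scene')
a=p['pixels'][120:300,250:450];cv2.imwrite('pics/s3.png',cv2.resize(a[...,::-1],None,fx=3,fy=3))"
```

```text
t: 23.15
eef_pos: [546.0, -36.8, 34.0]
tcp_rot: [3.141, -0.001, 0.329]
ft_force: [1.1, -0.2, -0.2]
opening: 0.739
grip_force: 0.0
t: 24.4
eef_pos: [545.4, -36.7, 105.1]
tcp_rot: [-3.141, 0.0, 0.329]
ft_force: [-0.1, -0.8, -2.1]
opening: 0.545
grip_force: 30.0
black_stand call 0.6 (150, 198) [82. 88.] [560.4  84.3]
black_stand call 0.96 (150, 201)  [558.8  84.4]
[ 0.861 -1.894  1.112]
```

View pics/s3.png

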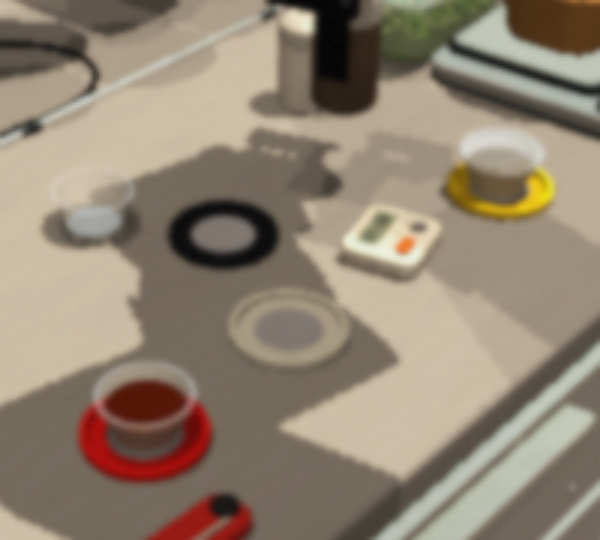

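Pepper is held (crop 345,70) and the red cup sits in the red stand (145,420). Carrying the pepper to black.

```bash
python3 -m inch '[[[0.1,-0.2,0],0,1],[[0.2,-0.4,0],0,1],[[0.2,-0.5,0],0,1],[[0.2,-0.4,0],0,1],[[0.1,-0.25,0],0,1],[[0.06,-0.12,0],0,1],[[0,0,0.3],0,1],[[0,0,0.3],0,1],[[0,0,0],0,1],[[0,0,0],0,1]]'; python3 -c "
from h import *
print(delta(558,86.5,38.5))
wfind('black_stand',9)"
```

```text
t: 25.85
eef_pos: [558.6, 85.8, 69.9]
tcp_rot: [3.141, -0.0, 0.328]
ft_force: [-0.2, 0.7, -1.3]
opening: 0.545
grip_force: 30.0
[-0.007 -0.014  0.524]
```

```bash
python3 -m inch '[[[0,0,0.25],0,1],[[0,0,0.15],0,1],[[0,0,0.08],0,1],[[0,0,0.03],0,1],[[0,0,0],0,1],[[0,0,0],0,1],[[0,0,0],0,-1],[[0,0,0],0,-1],[[0,0,0],0,-1],[[0,0,0],0,-1]]'; python3 -m inch '[[[0,0,-0.3],0,-1],[[0,0,-0.6],0,-1],[[0,0,-0.8],0,-1],[[0,0,-0.8],0,-1],[[0,0,-0.5],0,-1],[[0,0.6,0],0,-1],[[0.1,0.8,0],0,-1],[[0.1,0.8,0],0,-1],[[0.1,0.8,0],0,-1],[[0,0,0],0,-1]]'; python3 -c "
from h import *
print(delta(648,-116,26))"
```

```text
t: 27.25
eef_pos: [558.3, 86.1, 38.9]
tcp_rot: [3.141, -0.0, 0.329]
ft_force: [0.1, -1.0, -0.1]
opening: 0.909
grip_force: 0.0
t: 28.5
eef_pos: [634.2, -81.3, 218.2]
tcp_rot: [3.141, 0.0, 0.326]
ft_force: [-0.7, 0.7, 0.2]
opening: 0.999
grip_force: 0.0
[0.034 0.621 3.203]
```

```bash
python3 -m inch '[[[0,0.2,0],0,-1],[[0.03,0.25,0],0,-1],[[0,0.15,0],0,-1],[[0,0,0],0,-1],[[0,0,0],0,-1],[[0,0,0],0,-1],[[0,0,0],0,-1],[[0,0,0],0,-1],[[0,0,0],0,-1],[[0,0,0],0,-1]]'; python3 -c "
from h import *
wfind('salt_shaker',85,'w5.png')
print(delta(648,-116,26))"
```

```text
t: 29.75
eef_pos: [646.8, -111.9, 218.8]
tcp_rot: [3.142, 0.0, 0.329]
ft_force: [-0.1, -0.3, 0.4]
opening: 1.0
grip_force: 0.0
salt_shaker call 0.6 (188, 325) [48. 58.] [ 656.4 -116.3]
salt_shaker call 0.34 (265, 190) [27. 33.] [517.3   5.1]
salt_shaker call 0.65 (177, 323)  [ 650.4 -117. ]
salt_shaker call 0.21 (223, 64)  [435.9 290.6]
[-3.000e-03  7.000e-02  3.213e+00]
```

View pics/w5.png

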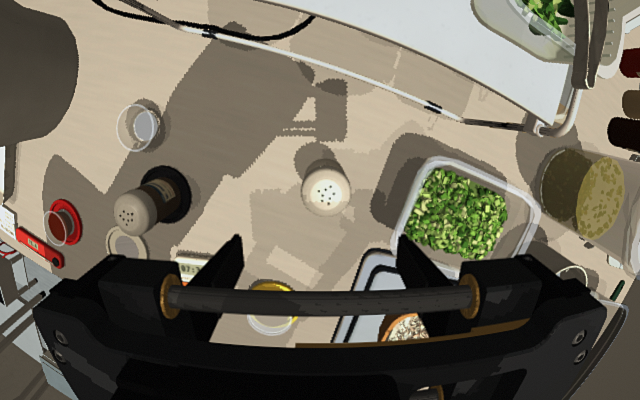

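```bash
python3 -m inch '[[[0.01,0.07,0.5],0,-1],[[0,0,0.6],0,-1],[[0,0,0.6],0,-1],[[0,0,0.6],0,-1],[[0,0,0.5],0,-1],[[0,0,0.34],0,-1],[[0,0,0],0,-1],[[0,0,0],0,1],[[0,0,0],0,1],[[0,0,0],0,1]]'; python3 -m inch '[[[0,0,0],0,1],[[0,0,0],0,1],[[0,0,0],0,1],[[0,0,0],0,1],[[0,0,-0.2],0,1],[[0,0,-0.4],0,1],[[0,0,-0.6],0,1],[[0,0,-0.6],0,1],[[0,0,-0.6],0,1],[[0,0,0],0,1]]'; python3 -c "
from h import *
print(delta(443,143.5,34.5))"
```

```text
t: 31.15
eef_pos: [649.1, -115.8, 31.3]
tcp_rot: [3.141, -0.001, 0.329]
ft_force: [-0.7, -0.1, -0.1]
opening: 0.74
grip_force: 0.0
t: 32.4
eef_pos: [649.6, -115.9, 177.7]
tcp_rot: [3.139, -0.004, 0.329]
ft_force: [-0.4, -0.1, -3.2]
opening: 0.548
grip_force: 29.9
[-1.873 -5.211  2.364]
```

```bash
python3 -m inch '[[[-0.1,-0.3,0],0,1],[[-0.2,-0.6,0],0,1],[[-0.27,-0.75,0],0,1],[[-0.27,-0.75,0],0,1],[[-0.27,-0.75,0],0,1],[[-0.27,-0.75,0],0,1],[[-0.25,-0.7,0],0,1],[[-0.2,-0.5,0],0,1],[[-0.04,-0.11,0],0,1],[[0,0,0],0,1]]'; python3 -c "
from h import *
wfind('white_stand',9)
print(delta(443,143.5,36))"
```

```text
t: 33.65
eef_pos: [441.2, 144.0, 174.0]
tcp_rot: [3.142, 0.001, 0.33]
ft_force: [-0.8, 0.4, -1.2]
opening: 0.543
grip_force: 29.9
white_stand call 0.88 (180, 322)  [448.8 142.5]
[1.600e-02 1.000e-03 2.302e+00]
```

```bash
python3 -m inch '[[[0.03,0.01,0.4],0,1],[[0,0,0.5],0,1],[[0,0,0.5],0,1],[[0,0,0.4],0,1],[[0,0,0.25],0,1],[[0,0,0.15],0,1],[[0,0,0.08],0,1],[[0,0,0.02],0,1],[[0,0,0],0,1],[[0,0,0],0,1]]'; python3 -m inch '[[[0,0,0],0,1],[[0,0,0],0,-1],[[0,0,0],0,-1],[[0,0,0],0,-1],[[0,0,0],0,-1],[[0,0,0],0,-1],[[0,0,-0.3],0,-1],[[0,0,-0.6],0,-1],[[0,0,-0.8],0,-1],[[0,0,-0.8],0,-1]]'; python3 -m inch '[[[0,0,-0.5],0,-1],[[-0.2,0.5,0],0,-1],[[-0.2,0.8,0],0,-1],[[0,0.9,0],0,-1],[[0,0.9,0],0,-1],[[0,0.9,0],0,-1],[[0,0.9,0],0,-1],[[0,0.7,0],0,-1],[[0,0,0],0,-1],[[0,0,0],0,-1]]'
python3 - <<'E'
from h import *
p=eyes.read_camera('top')
for n in N: print(n,locate(n,p))
a=p['pixels'][110:290,180:460];cv2.imwrite('pics/t4.png',cv2.resize(a[...,::-1],None,fx=2.8,fy=2.8))
p=eyes.read_camera('scene')
a=p['pixels'][120:300,250:450];cv2.imwrite('pics/s4.png',cv2.resize(a[...,::-1],None,fx=3,fy=3))
E
```

```text
t: 35.05
eef_pos: [443.7, 144.0, 36.8]
tcp_rot: [3.141, -0.001, 0.329]
ft_force: [-0.4, 0.3, -1.4]
opening: 0.547
grip_force: 29.9
t: 36.3
eef_pos: [443.2, 143.8, 187.8]
tcp_rot: [3.142, 0.0, 0.329]
ft_force: [0.0, -0.1, -0.1]
opening: 0.997
grip_force: 0.0
t: 37.55
eef_pos: [528.8, -181.3, 216.1]
tcp_rot: [-3.141, 0.001, 0.329]
ft_force: [0.3, -0.0, 0.5]
opening: 0.998
grip_force: 0.0
red_sauce (array([439.5, 285.7]), array([28.2, 30.4]), array([221.9, 249.5]))
tan_sauce (array([ 441.4, -106.3]), array([30.5, 31.6]), array([412. , 248.6]))
salt_shaker (array([443.2, 141.5]), array([25.6, 27.4]), array([290.3, 248.9]))
pepper_shaker (array([554.8,  85.4]), array([27.3, 29. ]), array([319.2, 191.1]))
red_stand (array([439.9, 285.9]), array([36.4, 37.9]), array([224.2, 248.8]))
yellow_stand (array([ 440.2, -108. ]), array([36.5, 37.6]), array([410.1, 248.6]))
white_stand (array([443.5, 144. ]), array([38.8, 39.2]), array([291.3, 247.1]))
black_stand (array([556.3,  87.5]), array([36.2, 36.6]), array([317.9, 194. ]))
empty_cup (array([641.3, 141.4]), array([27.8, 28.2]), array([292.3, 152.9]))
timer (array([454.,  17.]), array([31.7, 36.4]), array([351.6, 242.2]))
```

View pics/t4.png

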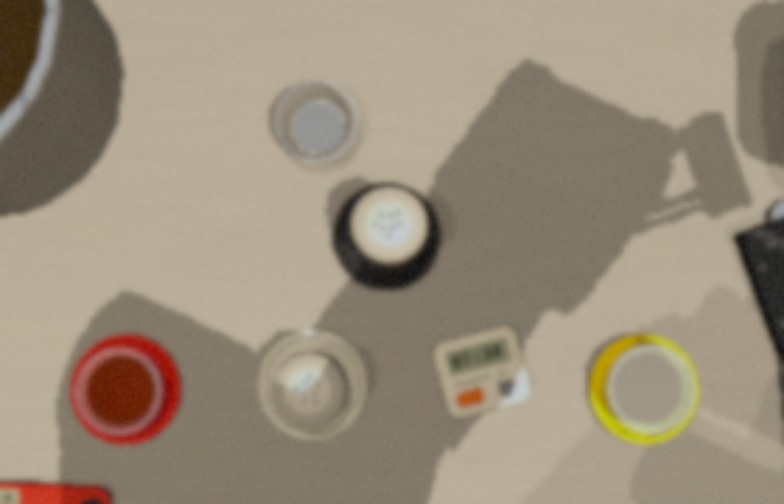

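View pics/s4.png

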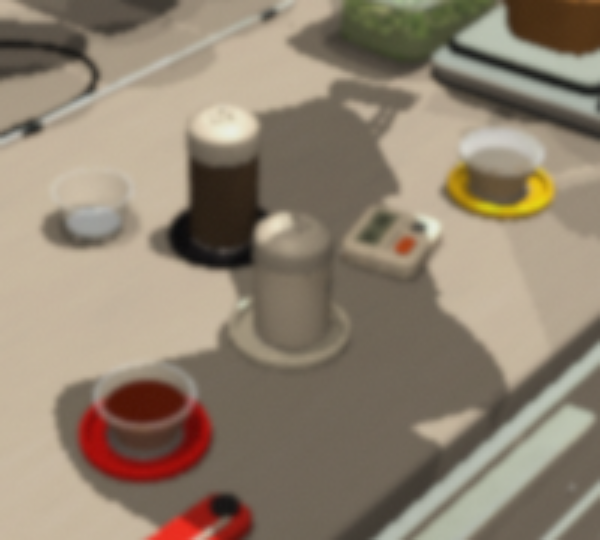

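All four seasonings stand upright and within 3 mm of the centre of their own stands: red at (121,390) in the top crop, salt (310,385), pepper (390,225), tan (646,388). The empty cup (315,124) and the timer (482,372) have not moved. The gripper is clear, so I'm handing in.

```bash
python3 -c "
from cell import env
print(env.job_done())"
```

```text
the job is handed in; nothing more can be done
None
```

I put both sauces and both shakers upright in their own stands, within about 3 mm of centre in the last top-camera check. The empty cup and timer are where they started, and I handed the job in at about 38 s; no verdict was returned.

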